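Unlatch the swing arm and bring the inclinometer over the binnacle base

ROBOT

A 6-joint arm with a two-finger parallel gripper is mounted at the origin on the work surface. World frame = base frame: x ahead of the robot, y to its left, z up, the work surface at z = 0. Lengths are in m, angles in rad, forces in N, time in s.
With the tool pointing down it reaches from about 0.25 to 0.725 m from the base axis. Payload 4 kg.
Tool frame: the origin (TCP) lies where the fingers leave the gripper's body, on its centre line; the fingertips stand 73 mm ahead of it and the grasp point (between the pads) lies 54 mm ahead of it (bot.tip_reach is the z of the fingertips in the tool frame, in m); z points along the fingers, x is the direction in which the jaws open and shut, and the axes are right-handed (so a half turn about z gives the same grasp; the last joint's range is limited). The gripper opens to 85 mm and grips with 20 to 120 N. Pads are 22 mm wide; open, the fingers measure 114 mm over their backs; the gripper's body (76 mm by 85 mm) begins 54 mm behind the grasp point. The pads swing forward as they close: fully open they stand 13 mm farther back than shut.
Start: joints at [1.135, 0.241, 0.005, 1.335, 0, 1.571], TCP at [0.211, 0.453, 0.304] pointing down, gripper open.
Joint ranges: [-2.72, 2.72], [-1.05, 1.87], [-1.09, 1.28], [-1.99, 2.15], [-1.42, 1.44], [-3.14, 3.14]. Speed limits (rad/s): [2.79, 2.79, 3.14, 3.14, 3.14, 3.14].

INTERFACE

Orientations are given as a unit quaternion [x, y, z, w].
In Python, from workcell import bot, vision, job_done gives the robot as it stands.
- The arm moves only by the tool drive_tool, never from a script. Its argument "steps" is one flat list of numbers, 7 for each row, row after row: the shift along the tool's x, y, z in m, then the turn, a rotation vector about the tool's x, y, z in degrees, then the closure, from -1 (fully open) to 1 (shut). A call has 1 to 8 rows; each row shifts and turns the commanded pose from where the row before left it, along the tool's axes as they then stand; what a row does not reach is not made up. A row lasts 1/12 s, in which the tool goes at most 41.7 mm and 7.16 degrees, less where a joint would pass 70% of its speed; a pose out of reach is approached as far as the arm can. A call is refused whole if a number of a shift passes 0.0417 or a number of a turn 7.16, either way. A call with a gripper value outside its range is refused whole. The fingers move at their own pace and stop on an object; the grip force is fixed at half the most. Time passes only in rows, so rows that do not move let the fingers close. It gives the time, the measured TCP pose, the force and the opening at its end, in the units of the state.
- bot.get_obs(): the state, without advancing time (a new reading comes with each control period).
- vision.camera(name): name is "side" or "top" or "wrist"; returns (picture, depth): 420x560x3 uint8, red, green, blue; 420x560 float32, m along the optical axis (not along the pixel's ray), 0 where there is no reading.
- vision.camera_model(name): a dict with "mtx" (3x3 intrinsics, pixels), "D" ([k1, k2, p1, p2, k3] as OpenCV has them; the pictures are not rectified), "rvec" (rotation vector, rad) and "tvec" (3), from world to camera coordinates, as OpenCV has them. Camera axes: x right, y down, z forward; pixel columns grow to the right and rows downward; lengths in m; the calibration is good to about 2 mm. A picture is of the moment at which its call begins: read the wrist's pose just before it. camera_model takes no time and is no camera call; for the wrist camera it gives the pose at the moment of the call.
- job_done(): hands the job in, once; it reports no verdict.
The state is a dict: "clock": time; "joint_pos": joint angles; "joint_vel": joint speeds; "tau": joint torques, N m; "eef_pos": TCP position; "tool_rot": TCP orientation; "ft_force": force on the tool from outside, world axes, zero at the start; "ft_torque": the same for the moment, N m; "grip_width": finger opening in m.
Only numpy, scipy, OpenCV 4.12 (cv2) and the standard library are available. Lean on these libraries where they do the work, as an engineer would, in place of code of your own. Each camera call takes 0.05 s, during which the arm holds its last target.

TASK

Push the red release button on the docked swing arm so that the T-handle pops out, then turn the handle clockwise until it comes firmly against its stop, without straining it there. Then swing the arm until the brass inclinometer hangs over the middle of the gray binnacle base, and let go, leaving the handle out. Do not touch the inclinometer, and leave the other things on the bench where they are.

Things in the scene. Friction and masses are not known exactly. Their poses are not given: they have to be found in the camera images.
- post_axis (a point): Fixed point on the vertical hinge axis of the swing arm, 160 mm above the bench, inside the top of the blue post (38 mm diameter, top at 191 mm, on a 130 mm square foot). Its x axis points away from the docked arm, so the docked arm lies along its minus x; the stand's place and yaw differ from run to run.
- swing (a joint): Angle of the steel swing arm about the post, rad: 0 docked, growing counter-clockwise seen from above, up to 1.25. Stiff hinge: it takes about 0.8 N m (3 to 4 N at the handle) to move and stays where it is left. Docked, it cannot swing until the handle is turned.
- head_face (a point): Point on the flat top face of the arm's dark steel head, height 160 mm, 200 mm from the post axis. The head is 185 mm long, 80 mm wide, 48 mm deep, from 115 to 300 mm from the post axis. On its centre line lie the button (155 mm from the post axis) and the handle (240 mm); the inclinometer hangs beyond its end. A fixed blue dock column stands under the handle while docked.
- button_top (a point): Centre of the top of the round red release button, 20 mm diameter, 10 mm proud of the head's face (height 170 mm). It moves 10 mm down, to flush, against a soft spring, 1 N at first and 3 N when flush; pressed 4.5 mm or more it lets the handle pop out. It springs back.
- handle_bar (a point): Centre of the T-handle's bright cross bar, 84 mm long (its own x axis), 16 mm wide (y), 14 mm thick. At the start it lies along the arm, flush in its slot (centre at height 153 mm). Popped out, its centre is at height 187 mm, its underside 20 mm above the head, on a 12 mm stem; grip it across its width. It turns about the vertical axis through this point.
- pop (a joint): How far the T-handle is out of its slot, m: 0 sunk, 0.034 fully out; a spring of 3 to 7 N holds it out once released.
- spindle (a joint): Turn of the handle's spindle relative to the arm, rad: 0 latched, growing clockwise seen from above. It turns against 0.08 N m of friction to a hidden stop in the dock, set anywhere from 0.75 to 1.35 rad; there the arm is unlatched. Once the arm has left the dock the spindle can turn to 1.6. The bar's angle to the arm is spindle plus twist.
- twist (a joint): Elastic twist of the T-bar against its spindle, rad, 0 when unloaded, positive when the bar is pushed clockwise: a torsion spring of 3 N m per rad, so it shows the torque on the handle. About 0.03 while the handle turns freely, 0.10 (0.3 N m) is firm against the stop, and 0.22 (0.66 N m) either way strains it.
- inclinometer: Delicate brass inclinometer, an upright cylinder 48 mm in diameter from height 92 to 160 mm, fixed to the tip of the arm; the origin is on its vertical axis, at bench level, 325 mm from the post axis.
- binnacle: Gray cast binnacle base fixed to the bench, 92 mm diameter foot, 58 mm high; the origin is the centre of its underside. It stands close to the circle on which the inclinometer swings (within 12 mm of it), 0.3 to 0.9 rad from the docked arm; its place may be changed with the bearing ring's.
- bearing_ring: Chrome bearing ring, 80 mm outside, 54 mm inside, 16 mm high, loose; origin at the centre of its underside.
- glass_float: Green glass float, an 80 mm ball on a cork seat, 85 mm high, loose; origin at the centre of its underside.
- iron_bar_a: Dark iron block, 90 x 36 x 36 mm, loose; origin at the centre of its underside.
- iron_bar_b: Dark iron block, 90 x 36 x 36 mm, loose; origin at the centre of its underside.
- screwdriver: Screwdriver lying on the bench, loose; origin under its middle.
- mug: Blue mug, 76 mm diameter, 85 mm high, loose; origin at the centre of its underside.
Things that resemble listed ones, but are neither listed nor needed, are in the scene too. What is shaped like the binnacle but orange or purple is not meant.

How it is judged:
By the outcome, as a careful person would: the job done as asked, in the order asked, and still so for the second after the job is handed in, with the robot touching nothing.
It also fails if it takes over 64 s, if anything falls off the work surface, if the arm or the gripper's body presses on something with over 40 N, if the wrist force passes 120 N, or if a joint passes its speed limit or range.

## Working session

There is one attempt and no reset: what is moved stays moved. The work goes in short steps, Python scripts to look and compute and a tool call to move; the robot and the scene stay as the last step left them, time stands still between calls to the robot, and variables do not carry over. Pictures are saved under pics/ and viewed, and the job is handed in when it is done.

Besides the shell and the picture viewer there is one more tool, called after "Call:" as name(argument=value, ...), one argument or row to a line, values as JSON. drive_tool: Moves the arm, as the interface text tells. Its arguments: {"type":"object","properties":{"steps":{"type":"array"}},"required":["steps"]}

```bash
mkdir -p pics; ls; cat > h.py <<'E'
import numpy as np, cv2
from workcell import bot, vision, job_done
from scipy.spatial.transform import Rotation as R
def snap(n,f):
    m=vision.camera_model(n); im,d=vision.camera(n)
    cv2.imwrite('pics/'+f+'.png',im[:,:,::-1]); np.savez('pics/'+f+'.npz',im=im,d=d,**{k:np.array(v) for k,v in m.items()})
    return im,d,m
def load(f):
    return dict(np.load('pics/'+f+'.npz'))
def ray(z,px):
    u=cv2.undistortPoints(np.array([[px]],float),z['mtx'],z['D'])[0,0]
    Rm=cv2.Rodrigues(z['rvec'])[0]; t=z['tvec'].ravel()
    return -Rm.T@t, Rm.T@np.array([u[0],u[1],1.])
def atz(z,px,h):
    o,d=ray(z,px); return o+d*(h-o[2])/d[2]
def dep(z,px):
    o,d=ray(z,px); x,y=map(int,np.round(px)); return o+d*z['d'][y,x]
def tri(z1,p1,z2,p2):
    o1,d1=ray(z1,p1);o2,d2=ray(z2,p2)
    s=np.linalg.lstsq(np.c_[d1,-d2],o2-o1,rcond=None)[0]
    a=o1+d1*s[0];b=o2+d2*s[1]; return (a+b)/2,np.linalg.norm(a-b)
def proj(z,P):
    return cv2.projectPoints(np.array(P,float).reshape(-1,3),z['rvec'],z['tvec'],z['mtx'],z['D'])[0][:,0]
E
python3 - <<'E'
from h import *
o=bot.get_obs(); print(o)
for n in ['top','side','wrist']: snap(n,n+'0')
print(bot.get_obs()['clock'])
E
```

```text
pics
{'clock': 0.0, 'joint_pos': array([ 1.13502656e+00,  2.41435793e-01,  3.72887242e-03,  1.33516282e+00,
       -2.91901721e-05,  1.57081945e+00]), 'joint_vel': array([ 6.18167851e-04,  9.17803750e-05, -6.04531290e-04, -1.66870628e-04,
        1.35471777e-03, -2.96391341e-04]), 'tau': array([-1.25693066e-03, -3.72315288e+01,  2.52409405e+01,  1.70895708e-02,
       -2.64755972e-04,  9.74705074e-06]), 'eef_pos': array([0.21086408, 0.45284847, 0.30300315]), 'tool_rot': array([ 8.43246038e-01,  5.37526785e-01, -8.66341547e-04,  5.69585616e-04]), 'ft_force': array([0.69643895, 0.12102379, 0.31869922]), 'ft_torque': array([-0.02749946, -0.01970858, -0.06281468]), 'grip_width': 0.08530346402588777}
0.15
```

View pics/top0.png

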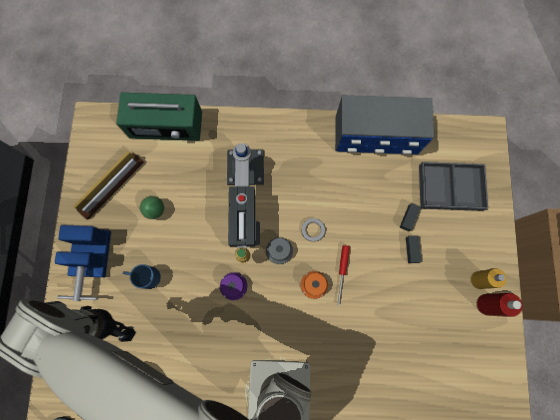

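View pics/side0.png

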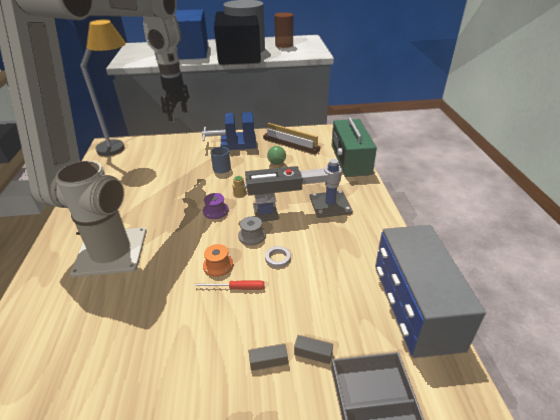

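View pics/wrist0.png

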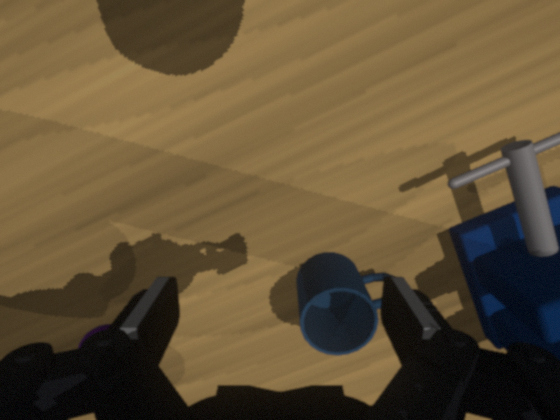

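Top view: the docked arm runs from the post (241,152) down to the inclinometer (241,254). The red button is at (241,198) and the bar slot at (241,225). Possible mix-ups:
- **Binnacle:** gray (279,250), purple (233,286) or orange (315,284). I choose the gray one.
- **Button:** red dot on the head (241,198), screwdriver handle (344,260) or red bottle (497,304). I choose the dot on the head.

I'll check both choices in crops.

```bash
python3 - <<'E'
from h import *
a=load('top0')['im'][135:305,200:340]; b=load('side0')['im'][145:255,195:360]
cv2.imwrite('pics/ct.png',cv2.resize(a,None,fx=3.5,fy=3.5,interpolation=2)[:,:,::-1])
cv2.imwrite('pics/cs.png',cv2.resize(b,None,fx=4.8,fy=4.8,interpolation=2)[:,:,::-1])
E
```

```text
(no output)
```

View pics/ct.png

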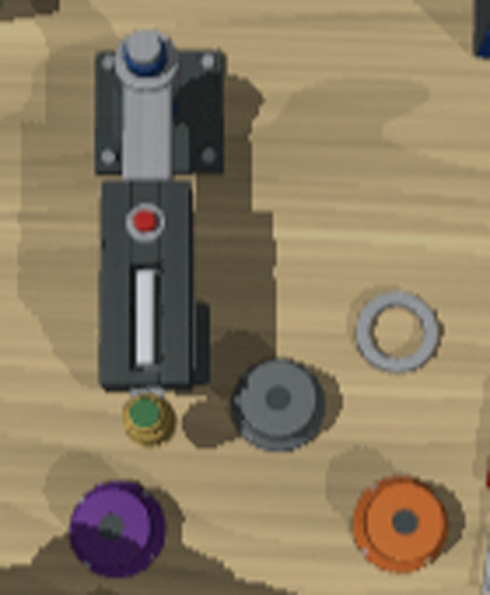

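View pics/cs.png

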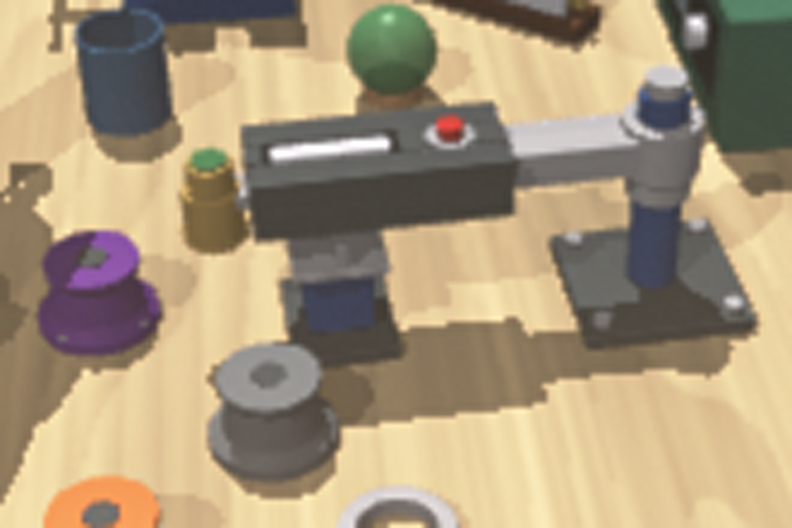

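Crops confirm the choices: gray binnacle top centre at crop (278,398), plain gray; red button at (145,220) between the post and the slot; bright bar at (146,317), flush. Triangulating now.

```bash
python3 - <<'E'
from h import *
T=load('top0');S=load('side0')
np.set_printoptions(precision=4,suppress=True)
pts=dict(button=((145,220),(450,127)),bar=((146,317),(330,150)),post=((146,43),(666,75)),binn=((278,398),(268,376)),incl=((145,413),(208,159)))
for k,(a,b) in pts.items():
    a=(200+(a[0]+.5)/3.5-.5,135+(a[1]+.5)/3.5-.5); b=(195+(b[0]+.5)/4.8-.5,145+(b[1]+.5)/4.8-.5)
    print(k,*tri(T,a,S,b),'depthT',dep(T,a),'depthS',dep(S,b))
print('orient',R.from_quat(bot.get_obs()['tool_rot']).as_matrix())
print('tip',bot.tip_reach)
# wrist cam offset
m=vision.camera_model('wrist');Rm=cv2.Rodrigues(m['rvec'])[0]; C=-Rm.T@np.array(m['tvec']).ravel()
o=bot.get_obs();Rt=R.from_quat(o['tool_rot']).as_matrix()
print('cam in tool',Rt.T@(C-o['eef_pos']),'\n',Rt.T@Rm.T, m['mtx'])
E
```

```text
button [0.5931 0.141  0.1666] 0.0014293017911100627 depthT [0.591  0.1404 0.172 ] depthS [0.5927 0.1315 0.1731]
bar [0.5077 0.136  0.1579] 0.0017530138448822712 depthT [0.506  0.1355 0.1626] depthS [0.5083 0.1297 0.1624]
post [0.7477 0.1466 0.1938] 0.0004694487493774221 depthT [0.748  0.1467 0.1936] depthS [0.749  0.1527 0.1898]
binn [0.4532 0.0177 0.0567] 0.0008304438074734667 depthT [0.4527 0.0177 0.0569] depthS [0.4536 0.0148 0.0593]
incl [0.4229 0.1318 0.1606] 0.0015568700455726944 depthT [0.4215 0.1312 0.1661] depthS [0.4237 0.1314 0.161 ]
orient [[ 0.4221  0.9065 -0.0007]
 [ 0.9065 -0.4221 -0.0015]
 [-0.0016 -0.     -1.    ]]
tip 0.0726
cam in tool [ 0.0003 -0.0762 -0.0701] 
 [[ 1.      0.0002  0.0002]
 [-0.0003  0.9541  0.2995]
 [-0.0001 -0.2995  0.9541]] [[347.9226   0.     279.696 ]
 [  0.     347.9226 214.4123]
 [  0.       0.       1.    ]]
```

Call:
drive_tool(
  steps=[0, 0, -0.005, 0, 0, -6.9, 1, 0, 0, -0.01, 0, 0, -6.9, 1, 0, 0, -0.01, 0, 0, -6.9, 1, 0, 0, -0.01, 0, 0, -6.9, 1, -0.03, 0.025, -0.003, 0, 0, 0, 1, -0.03, 0.025, -0.003, 0, 0, 0, 1, -0.03, 0.025, -0.003, 0, 0, 0, 1, -0.03, 0.025, -0.003, 0, 0, 0, 1],
)

```text
clock: 0.82
eef_pos: [0.317, 0.3368, 0.3508]
tool_rot: [0.69, 0.724, -0.0, 0.0]
ft_force: [0.7, 0.7, 0.9]
grip_width: 0.0004
```

Call:
drive_tool(
  steps=[-0.03, 0.025, 0, 0, 0, 0, 1, -0.03, 0.025, 0, 0, 0, 0, 1, -0.03, 0.025, 0, 0, 0, 0, 1, -0.03, 0.025, 0, 0, 0, 0, 1, -0.03, 0.025, 0, 0, 0, 0, 1, -0.03, 0.025, 0, 0, 0, 0, 1, -0.02, 0.015, 0, 0, 0, 0, 1, 0, 0, 0, 0, 0, 0, 1],
)

```text
clock: 1.48
eef_pos: [0.493, 0.1421, 0.35]
tool_rot: [0.693, 0.721, -0.001, 0.001]
ft_force: [-0.3, 0.1, 0.2]
grip_width: -0.0
```

```bash
python3 - <<'E'
from h import *
o=bot.get_obs(); print(o); print(R.from_quat(o['tool_rot']).as_euler('zyx',degrees=True))
snap('wrist','w1'); z=load('w1'); np.set_printoptions(precision=4,suppress=True)
print(proj(z,[[.593,.141,.167],[.508,.136,.158]]))
E
```

```text
{'clock': 1.4833, 'joint_pos': array([ 0.28136858,  0.25281977,  0.14027769,  1.4586375 , -0.00167617,
        0.2417059 ]), 'joint_vel': array([ 0.0692574 , -0.02638364, -0.03665398,  0.02109806,  0.05027284,
        0.05519003]), 'tau': array([-1.28296874e+00, -3.84497273e+01,  2.59552664e+01,  3.70786549e-02,
       -2.16358448e-01, -2.94841938e-01]), 'eef_pos': array([0.49301763, 0.14209729, 0.35001216]), 'tool_rot': array([ 6.92945414e-01,  7.20989539e-01, -5.85161134e-04,  6.29836641e-04]), 'ft_force': array([-0.26738506,  0.13344921,  0.20930747]), 'ft_torque': array([ 0.05602961,  0.02125085, -0.00062655]), 'grip_width': -7.628842764937618e-06}
[-9.22725175e+01  5.57154536e-03  1.79901642e+02]
[[273.8378 323.288 ]
 [271.4984 224.6257]]
```

View pics/w1.png

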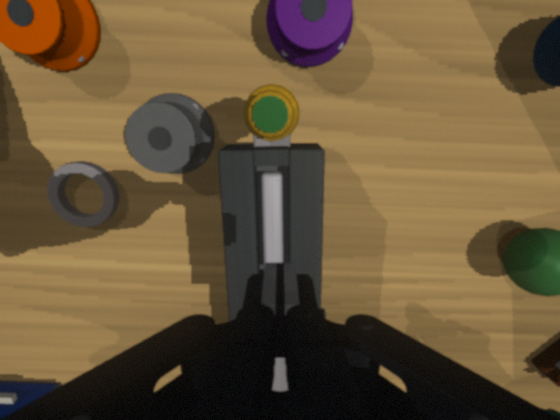

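The wrist view shows the bar (273,173)–(273,263), the inclinometer cap (269,114) and the gray binnacle's hole (160,138). The fingers hide the button.

```bash
python3 - <<'E'
from h import *
z=load('w1'); np.set_printoptions(precision=4,suppress=True)
for n,p,h in [('bar a',(272,174),.16),('bar b',(273.5,263),.16),('headL',(221,147),.16),('headR',(322,146),.16),('incl',(270,113.5),.164),('binn',(160,138),.058)]:
    print(n,atz(z,p,h),dep(z,p))
im=z['im'][80:340,200:360]; cv2.imwrite('pics/cw1.png',cv2.resize(im,None,fx=2.3,fy=2.3,interpolation=2)[:,:,::-1])
T=load('top0');S=load('side0')
im=T['im'];
# button centroid in both views
for Z,n,(x0,x1,y0,y1) in ((T,'top',(232,250,190,206)),(S,'side',(280,298,164,180))):
    c=Z['im'][y0:y1,x0:x1].astype(int); m=(c[...,0]>c[...,1]+60)&(c[...,0]>c[...,2]+60)
    yy,xx=np.nonzero(m); print(n,m.sum(),xx.mean()+x0,yy.mean()+y0)
E
```

```text
bar a [0.4668 0.1351 0.16  ] [0.4668 0.1351 0.16  ]
bar b [0.5405 0.1388 0.16  ] [0.4822 0.1391 0.2828]
headL [0.4482 0.0967 0.16  ] [ 0.4675  0.0703 -0.0009]
headR [0.4445 0.1712 0.16  ] [ 0.4615  0.1909 -0.0013]
incl [0.4229 0.1323 0.164 ] [0.4229 0.1322 0.1615]
binn [0.4538 0.0178 0.058 ] [0.4539 0.0177 0.0575]
top 29 240.72413793103448 197.58620689655172
side 22 288.3181818181818 170.8181818181818
```

View pics/cw1.png

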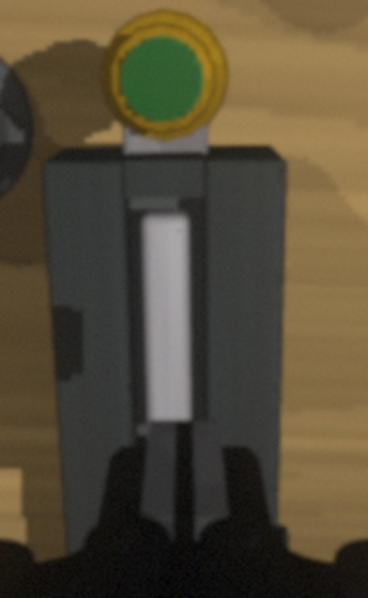

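Call:
drive_tool(
  steps=[-0.002, 0.0335, 0, 0, 0, 0, 1, -0.002, 0.0335, 0, 0, 0, 0, 1, -0.002, 0.033, 0, 0, 0, 0, 1, 0, 0, 0.03, 0, 0, 0, 1, 0, 0, 0.03, 0, 0, 0, 1, 0, 0, 0.03, 0, 0, 0, 1, 0, 0, 0, 0, 0, 0, 1, 0, 0, 0, 0, 0, 0, 1],
)

```text
clock: 2.2
eef_pos: [0.5889, 0.1452, 0.2592]
tool_rot: [0.69, 0.724, -0.002, -0.002]
ft_force: [0.0, 0.2, 0.0]
grip_width: 0.0002
```

```bash
python3 - <<'E'
from h import *
o=bot.get_obs(); print(o['eef_pos'],o['ft_force'])
a=snap('wrist','w2')[0]; b=snap('side','s2')[0]
c=b[130:240,220:360]; c=cv2.resize(c,(560,440),interpolation=2)
cv2.imwrite('pics/c2.png',c[:,:,::-1])
E
```

```text
[0.58885152 0.14519067 0.259171  ] [0.01144677 0.23344674 0.02648805]
```

View pics/w2.png

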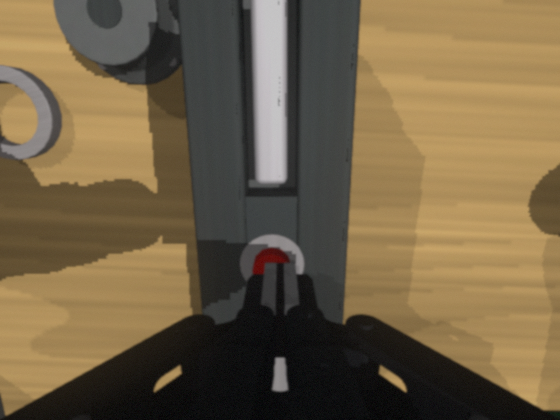

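View pics/c2.png

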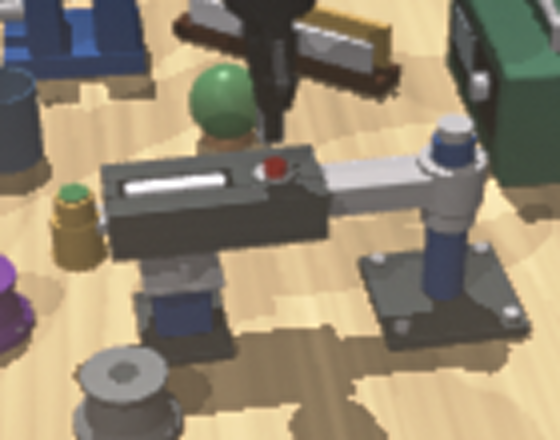

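The wrist view shows red peeking out at (271,262), left of the closed tips at (281,270), so I need about −5 mm in y. The side crop shows the tips above the button.

```bash
cat >> h.py <<'E'
def st():
    o=bot.get_obs(); Rt=R.from_quat(o['tool_rot']).as_matrix(); np.set_printoptions(precision=4,suppress=True)
    print('t',o['clock'],'pos',o['eef_pos'],'yawx',np.degrees(np.arctan2(Rt[1,0],Rt[0,0])),'z',Rt[:,2],'F',o['ft_force'],'T',o['ft_torque'],'w',o['grip_width'])
    return o,Rt
def to(P):
    o,Rt=st(); print('tool delta',Rt.T@(np.array(P)-o['eef_pos']))
E
python3 - <<'E'
from h import *
to([.593,.140,.250]); print(bot.get_obs()['joint_vel'])
z=load('w2')
# button center from wrist: white ring center approx
print(atz(z,(272,265),.16), atz(z,(271,262),.17), proj(z,[[.5929,.1397,.17]]))
E
```

```text
t 2.3 pos [0.591  0.1454 0.2631] yawx 92.69456089370907 z [ 0.0028  0.0009 -1.    ] F [0.6046 0.5876 0.4234] T [-0.0096 -0.0053 -0.0137] w -0.00011593838926600772
tool delta [-0.0054  0.0017  0.0131]
[-0.006  -0.0185  0.0251 -0.0064  0.0001 -0.0016]
[0.5939 0.1414 0.16  ] [0.5875 0.1409 0.17  ] [[268.2538 271.6872]]
```

Call:
drive_tool(
  steps=[-0.005, 0.002, 0.005, 0, 0, 0, 1, 0, 0, 0.005, 0, 0, 0, 1, 0, 0, 0, 0, 0, 0, 1, 0, 0, 0, 0, 0, 0, 1],
)

```text
clock: 2.63
eef_pos: [0.5929, 0.1393, 0.2513]
tool_rot: [0.691, 0.723, 0.0, 0.0]
ft_force: [-0.5, 0.3, 0.7]
grip_width: -0.0001
```

```bash
python3 - <<'E'
from h import *
to([.593,.140,.250])
E
```

```text
t 2.6333 pos [0.5929 0.1393 0.2513] yawx 92.60930867011368 z [ 0.0005  0.0002 -1.    ] F [-0.4944  0.3333  0.6725] T [-0.0066 -0.0264  0.0374] w -5.6846234330202646e-05
tool delta [0.0007 0.0001 0.0013]
```

Call:
drive_tool(
  steps=[0, 0, 0.004, 0, 0, 0, 1, 0, 0, 0.004, 0, 0, 0, 1, 0, 0, 0.003, 0, 0, 0, 1, 0, 0, 0.002, 0, 0, 0, 1, 0, 0, 0.0025, 0, 0, 0, 1, 0, 0, 0, 0, 0, 0, 1, 0, 0, 0, 0, 0, 0, 1],
)

```text
clock: 3.22
eef_pos: [0.5928, 0.1395, 0.2353]
tool_rot: [0.691, 0.723, -0.0, -0.0]
ft_force: [-0.2, 0.1, 3.3]
grip_width: -0.0001
```

```bash
python3 - <<'E'
from h import *
st()
a=snap('wrist','w3')[0]; b=snap('side','s3')[0]
c=b[130:240,220:360]; c=cv2.resize(c,(560,440),interpolation=2)
cv2.imwrite('pics/c3.png',c[:,:,::-1])
E
```

```text
t 3.2167 pos [0.5928 0.1395 0.2353] yawx 92.63289528547016 z [-0.0002 -0.     -1.    ] F [-0.2403  0.149   3.2926] T [-0.0279 -0.0394 -0.0352] w -5.9709296433083084e-05
```

View pics/c3.png

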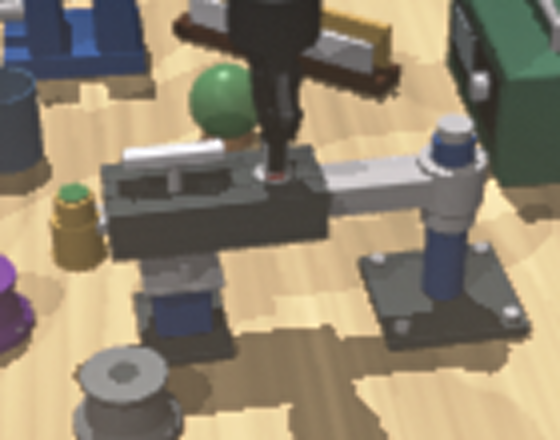

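View pics/w3.png

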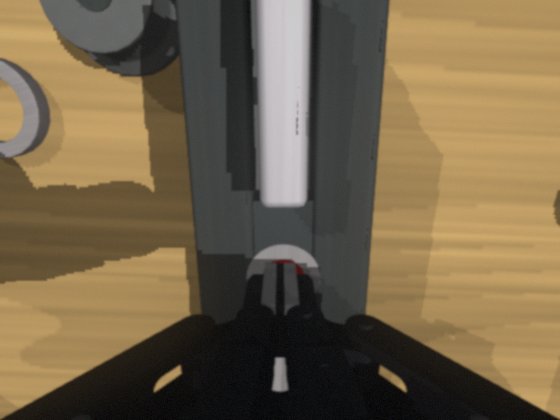

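The side crop shows the bar standing out on its stem at (175,152), so the handle has popped. Next I rise, move over the handle and open.

Call:
drive_tool(
  steps=[0, 0, -0.025, 0, 0, 0, 1, 0, 0, -0.03, 0, 0, 0, 1, 0, -0.0285, 0, 0, 0, 0, -1, 0, -0.0285, 0, 0, 0, 0, -1, 0, -0.0285, 0, 0, 0, 0, -1, 0, 0, 0, 0, 0, 0, -1, 0, 0, 0, 0, 0, 0, -1, 0, 0, 0, 0, 0, 0, -1],
)

```text
clock: 3.98
eef_pos: [0.5078, 0.1357, 0.2906]
tool_rot: [0.691, 0.723, 0.0, 0.0]
ft_force: [-0.9, -0.1, -0.7]
grip_width: 0.0722
```

```bash
python3 - <<'E'
from h import *
to([.508,.1362,.245])
snap('wrist','w4'); b=snap('top','t4')[0]
c=b[170:270,190:300]; c=cv2.resize(c,(550,500),interpolation=2)
cv2.imwrite('pics/c4.png',c[:,:,::-1])
E
```

```text
t 3.9833 pos [0.5078 0.1357 0.2906] yawx 92.63944929706362 z [ 0.0009  0.0002 -1.    ] F [-0.8943 -0.0919 -0.676 ] T [-0.0261 -0.0501 -0.0132] w 0.07224134091684187
tool delta [0.0005 0.0001 0.0456]
```

View pics/w4.png

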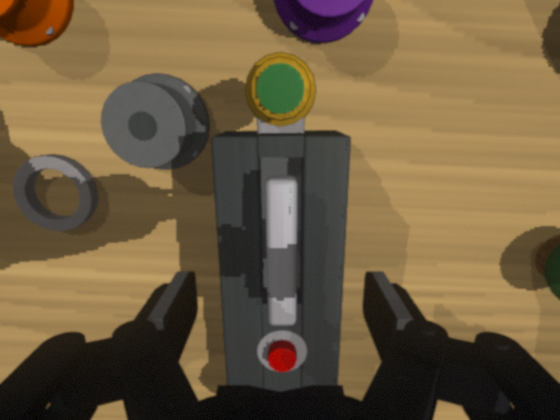

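View pics/c4.png

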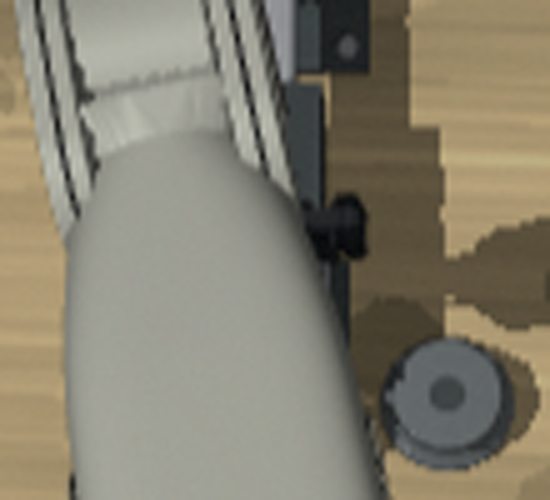

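The wrist view shows the popped bar from (282,180) to (283,324), centred between the open fingers, with the button at (282,355).

```bash
python3 - <<'E'
from h import *
z=load('w4'); np.set_printoptions(precision=4,suppress=True)
print(dep(z,(282,185)),dep(z,(283,310)),dep(z,(282,355)))
print(atz(z,(282,179.5),.194),atz(z,(283,324.5),.194),dep(z,(281,88)))
b=z['d'];print(b[200,260:306:3])
S=load('s3');
E
```

```text
[0.4691 0.1352 0.1939] [0.5394 0.1392 0.1937] [0.5887 0.1411 0.1698]
[0.4664 0.1351 0.194 ] [0.5484 0.1396 0.194 ] [0.4231 0.1326 0.1616]
[0.219  0.23   0.1739 0.1721 0.1723 0.1728 0.1714 0.173  0.1722 0.172
 0.173  0.1722 0.1735 0.2299 0.2112 0.2072]
```

Call:
drive_tool(
  steps=[0.001, 0, 0.024, 0, 0, 0, -1, 0, 0, 0.023, 0, 0, 0, -1, 0, 0, 0, 0, 0, 0, -1, 0, 0, 0, 0, 0, 0, 0, 0, 0, 0, 0, 0, 0, 0.5, 0, 0, 0, 0, 0, 0, 1, 0, 0, 0, 0, 0, 0, 1, 0, 0, 0, 0, 0, 0, 1],
)

```text
clock: 4.75
eef_pos: [0.5081, 0.1367, 0.2445]
tool_rot: [0.691, 0.723, 0.001, 0.001]
ft_force: [0.0, -0.8, 0.1]
grip_width: 0.0257
```

Call:
drive_tool(
  steps=[0, 0, 0, 0, 0, 0, 1, 0, 0, 0, 0, 0, 0, 1, 0, 0, 0, 0, 0, 0, 1],
)

```text
clock: 5.0
eef_pos: [0.5078, 0.1365, 0.2442]
tool_rot: [0.691, 0.723, 0.001, 0.0]
ft_force: [0.6, -0.4, 2.9]
grip_width: 0.0147
```

```bash
python3 - <<'E'
from h import *
st()
b=snap('side','s5')[0]
c=b[130:240,220:360]; c=cv2.resize(c,(560,440),interpolation=2)
cv2.imwrite('pics/c5.png',c[:,:,::-1])
E
```

```text
t 5.0 pos [0.5078 0.1365 0.2442] yawx 92.62700312282655 z [ 0.0016  0.0003 -1.    ] F [ 0.564  -0.4081  2.9209] T [-0.0456 -0.047   0.0196] w 0.014688676052016835
```

View pics/c5.png

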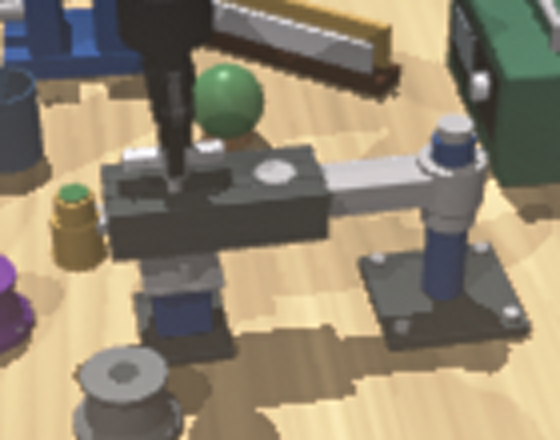

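```bash
python3 - <<'E'
from h import *
a=snap('wrist','w5')[0]
c=load('s5')['im'][150:200,240:320]; cv2.imwrite('pics/c5b.png',cv2.resize(c,(800,500),interpolation=0)[:,:,::-1])
E
```

```text
(no output)
```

View pics/c5b.png

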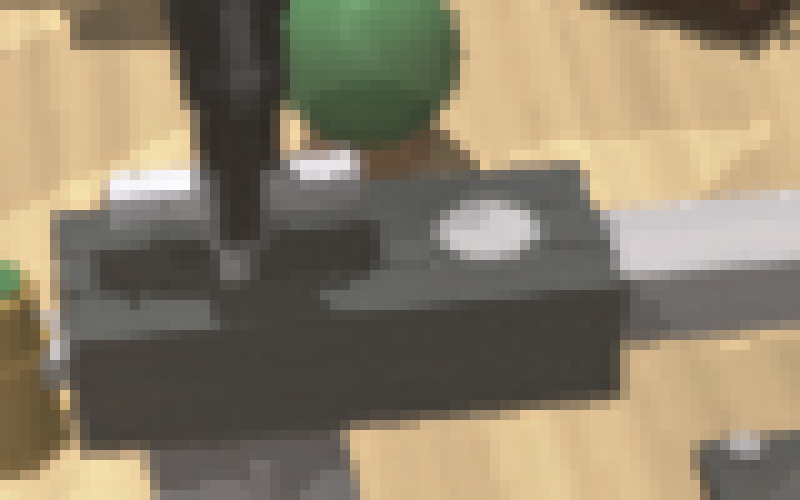

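View pics/w5.png

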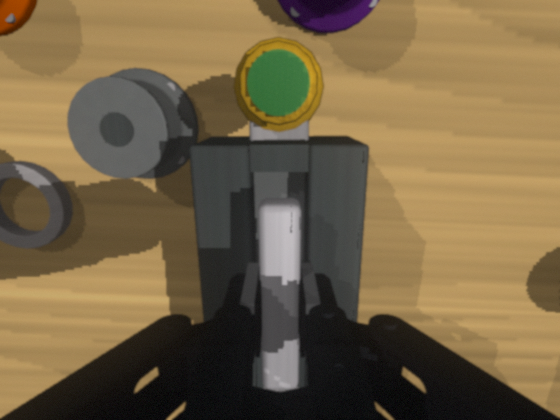

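```bash
python3 - <<'E'
from h import *
for n in ('s2','s5'):
    z=load(n); np.set_printoptions(precision=4,suppress=True)
    for p in ((288,170),(289,172),(289,174),(263,168),(253,168)): print(n,p,dep(z,p),z['im'][p[1],p[0]])
to([.5075,.1366,.246])
E
```

```text
s2 (288, 170) [0.5929 0.1432 0.1698] [125  52  44]
s2 (289, 172) [0.5949 0.1317 0.169 ] [123  51  44]
s2 (289, 174) [0.5949 0.1321 0.1608] [118  80  76]
s2 (263, 168) [ 0.5206  0.4357 -0.0023] [235 209 158]
s2 (253, 168) [ 0.4786  0.4386 -0.0007] [222 191 147]
s5 (288, 170) [0.5944 0.1562 0.1613] [176 173 173]
s5 (289, 172) [0.5964 0.1448 0.1604] [208 204 205]
s5 (289, 174) [0.5954 0.1367 0.1577] [209 204 205]
s5 (263, 168) [0.5082 0.1209 0.199 ] [53 48 42]
s5 (253, 168) [0.4758 0.1323 0.1944] [246 244 247]
t 5.1 pos [0.5078 0.1365 0.244 ] yawx 92.62554557775675 z [ 0.0015  0.0002 -1.    ] F [ 1.0313 -0.8982  2.5584] T [-0.0272 -0.1281 -0.0016] w 0.014571133295132335
tool delta [ 0.0001 -0.0003 -0.002 ]
```

Call:
drive_tool(
  steps=[0, 0, -0.001, 0, 0, 0, 1, 0, 0, -0.001, 0, 0, 0, 1, 0, 0, 0, 0, 0, 0, 1],
)

```text
clock: 5.35
eef_pos: [0.5076, 0.1365, 0.2447]
tool_rot: [0.691, 0.723, -0.0, -0.0]
ft_force: [3.4, 0.0, -4.2]
grip_width: 0.0149
```

```bash
python3 - <<'E'
from h import *
st()
b=snap('side','s6')[0]
c=b[140:230,230:350]; c=cv2.resize(c,(600,450),interpolation=0)
cv2.imwrite('pics/c6.png',c[:,:,::-1])
z=load('s6')
for p in ((288,170),(289,172),(288,174)): print(p,dep(z,p),z['im'][p[1],p[0]])
E
```

```text
t 5.35 pos [0.5076 0.1365 0.2447] yawx 92.6276256590537 z [-0.0003 -0.0002 -1.    ] F [ 3.365   0.0004 -4.2442] T [ 0.0925 -0.5677  0.0194] w 0.014943228873304869
(288, 170) [0.5946 0.1581 0.16  ] [180 167 168]
(289, 172) [0.5962 0.1429 0.1617] [225  69  62]
(288, 174) [0.5917 0.1343 0.1596] [182 127 125]
```

View pics/c6.png

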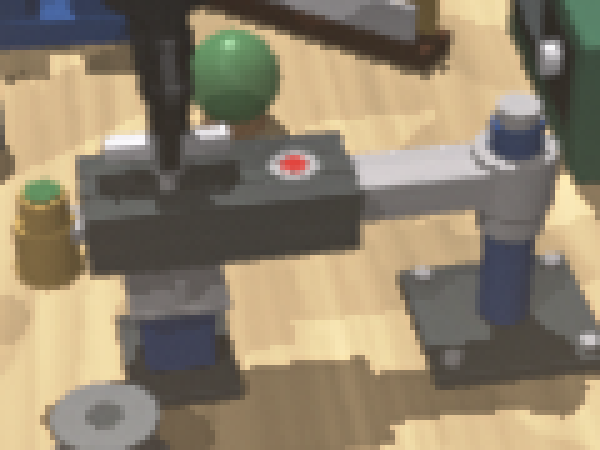

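Now I turn clockwise (+ about tool z), quickly to about 32°, then slowly.

Call:
drive_tool(
  steps=[0, 0, 0.0007, 0, 0, 2, 1, 0, 0, 0, 0, 0, 3, 1, 0, 0, 0, 0, 0, 3, 1, 0, 0, 0, 0, 0, 3, 1, 0, 0, 0, 0, 0, 3, 1, 0, 0, 0, 0, 0, 3, 1, 0, 0, 0, 0, 0, 3, 1, 0, 0, 0, 0, 0, 0, 1],
)

```text
clock: 6.07
eef_pos: [0.5076, 0.1365, 0.2446]
tool_rot: [0.806, 0.592, 0.0, 0.0]
ft_force: [2.3, -0.3, 1.6]
grip_width: 0.0146
```

```bash
python3 - <<'E'
from h import *
st()
b=snap('side','s7')[0]
c=b[140:230,230:350]; c=cv2.resize(c,(600,450),interpolation=0)
cv2.imwrite('pics/c7.png',c[:,:,::-1])
E
```

```text
t 6.0667 pos [0.5076 0.1365 0.2446] yawx 72.58729527335194 z [ 0.0003 -0.0001 -1.    ] F [ 2.2649 -0.2957  1.6225] T [ 0.0237 -0.6442  0.0671] w 0.014608051288501626
```

View pics/c7.png

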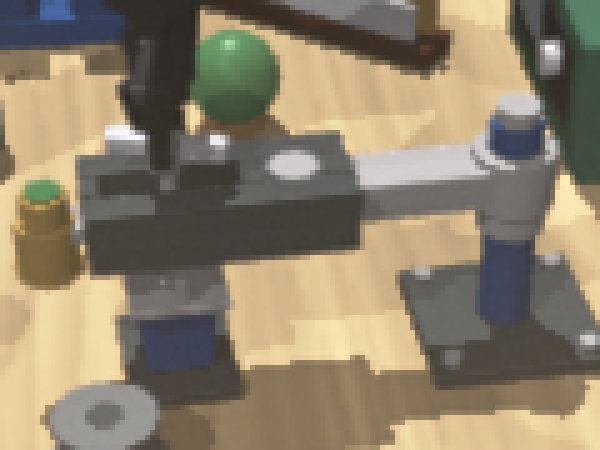

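Call:
drive_tool(
  steps=[0, 0, 0, 0, 0, 3, 1, 0, 0, 0, 0, 0, 3, 1, 0, 0, 0, 0, 0, 3, 1, 0, 0, 0, 0, 0, 3, 1, 0, 0, 0, 0, 0, 3, 1, 0, 0, 0, 0, 0, 2, 1, 0, 0, 0, 0, 0, 2, 1, 0, 0, 0, 0, 0, 0, 1],
)

```text
clock: 6.78
eef_pos: [0.5076, 0.1365, 0.2447]
tool_rot: [0.892, 0.451, 0.0, 0.0]
ft_force: [2.0, 0.7, -3.0]
grip_width: 0.0147
```

```bash
python3 -c "
from h import *
st()"
```

```text
t 6.7833 pos [0.5076 0.1365 0.2447] yawx 53.669072687020105 z [ 0.0003 -0.0002 -1.    ] F [ 2.0065  0.6569 -2.9603] T [-0.0334 -0.6482  0.0352] w 0.01472712824461561
```

Call:
drive_tool(
  steps=[0, 0, 0, 0, 0, 1.5, 1, 0, 0, 0, 0, 0, 1.5, 1, 0, 0, 0, 0, 0, 1.5, 1, 0, 0, 0, 0, 0, 0, 1, 0, 0, 0, 0, 0, 0, 1],
)

```text
clock: 7.2
eef_pos: [0.5076, 0.1365, 0.2447]
tool_rot: [0.909, 0.417, 0.0, 0.0]
ft_force: [3.1, -1.2, 0.6]
grip_width: 0.0147
```

```bash
python3 -c "
from h import *
st()"
```

```text
t 7.2 pos [0.5076 0.1365 0.2447] yawx 49.23035154241242 z [ 0.0003 -0.0002 -1.    ] F [ 3.0838 -1.2157  0.5778] T [-0.1059 -0.7692  0.0354] w 0.014737107341824636
```

Call:
drive_tool(
  steps=[0, 0, 0, 0, 0, 1.5, 1, 0, 0, 0, 0, 0, 1.5, 1, 0, 0, 0, 0, 0, 1.5, 1, 0, 0, 0, 0, 0, 0, 1],
)

```text
clock: 7.53
eef_pos: [0.5075, 0.1365, 0.2447]
tool_rot: [0.925, 0.38, 0.0, 0.0]
ft_force: [3.2, -1.7, -0.9]
grip_width: 0.0146
```

```bash
python3 -c "
from h import *
st()"
```

```text
t 7.5333 pos [0.5075 0.1365 0.2447] yawx 44.67855176019483 z [ 0.0002 -0.0001 -1.    ] F [ 3.175 -1.659 -0.927] T [-0.0755 -0.6188  0.0575] w 0.01460292297471638
```

Call:
drive_tool(
  steps=[0, 0, 0, 0, 0, 1.5, 1, 0, 0, 0, 0, 0, 1.5, 1, 0, 0, 0, 0, 0, 1.5, 1, 0, 0, 0, 0, 0, 0, 1],
)

```text
clock: 7.87
eef_pos: [0.5075, 0.1365, 0.2447]
tool_rot: [0.939, 0.344, 0.0, 0.0]
ft_force: [3.0, -0.4, -5.4]
grip_width: 0.0147
```

```bash
python3 -c "
from h import *
st()"
```

```text
t 7.8667 pos [0.5075 0.1365 0.2447] yawx 40.190599005162866 z [ 0.0002 -0.0001 -1.    ] F [ 2.9935 -0.4312 -5.4034] T [-0.1443 -0.6995  0.1062] w 0.014674845065550326
```

Call:
drive_tool(
  steps=[0, 0, 0.0003, 0, 0, 1.5, 1, 0, 0, 0, 0, 0, 1.5, 1, 0, 0, 0, 0, 0, 0, 1],
)

```text
clock: 8.12
eef_pos: [0.5075, 0.1365, 0.2446]
tool_rot: [0.948, 0.319, 0.0, 0.0]
ft_force: [2.4, -0.7, -3.2]
grip_width: 0.0149
```

```bash
python3 -c "
from h import *
st()"
```

```text
t 8.1167 pos [0.5075 0.1365 0.2446] yawx 37.19827774351848 z [ 0.0005 -0.0001 -1.    ] F [ 2.3747 -0.6792 -3.1606] T [-0.2151 -0.6048  0.0638] w 0.014872183044673469
```

Call:
drive_tool(
  steps=[0, 0, 0, 0, 0, 1.5, 1, 0, 0, 0, 0, 0, 1.5, 1, 0, 0, 0, 0, 0, 1.5, 1, 0, 0, 0, 0, 0, 0, 1],
)

```text
clock: 8.45
eef_pos: [0.5074, 0.1365, 0.2446]
tool_rot: [0.96, 0.282, 0.0, 0.0]
ft_force: [1.9, -0.8, 0.9]
grip_width: 0.0142
```

```bash
python3 -c "
from h import *
st()"
```

```text
t 8.45 pos [0.5074 0.1365 0.2446] yawx 32.7139969428639 z [ 0.0003 -0.0001 -1.    ] F [ 1.9019 -0.8049  0.8941] T [-0.1464 -0.652   0.1588] w 0.014181048503591157
```

Call:
drive_tool(
  steps=[0, 0, 0, 0, 0, 1.5, 1, 0, 0, 0, 0, 0, 0, 1, 0, 0, 0, 0, 0, 0, 1],
)

```text
clock: 8.7
eef_pos: [0.5074, 0.1365, 0.2446]
tool_rot: [0.963, 0.269, 0.0, 0.0]
ft_force: [2.2, -1.0, 2.8]
grip_width: 0.0146
```

```bash
python3 -c "
from h import *
st()"
```

```text
t 8.7 pos [0.5074 0.1365 0.2446] yawx 31.237799207124937 z [ 0.0002 -0.0002 -1.    ] F [ 2.1663 -1.0209  2.831 ] T [-0.2273 -0.5976  0.1293] w 0.01464998668377126
```

Call:
drive_tool(
  steps=[0, 0, 0, 0, 0, 1.5, 1, 0, 0, 0, 0, 0, 0, 1, 0, 0, 0, 0, 0, 0, 1],
)

```text
clock: 8.95
eef_pos: [0.5074, 0.1365, 0.2446]
tool_rot: [0.967, 0.256, 0.0, 0.0]
ft_force: [2.0, -0.5, 0.5]
grip_width: 0.0145
```

```bash
python3 -c "
from h import *
st()"
```

```text
t 8.95 pos [0.5074 0.1365 0.2446] yawx 29.721994973007632 z [ 0.0001 -0.0001 -1.    ] F [ 1.9545 -0.4941  0.4682] T [-0.283  -0.4382  0.1919] w 0.014522510753871624
```

Call:
drive_tool(
  steps=[0, 0, 0, 0, 0, 1.5, 1, 0, 0, 0, 0, 0, 0, 1, 0, 0, 0, 0, 0, 0, 1],
)

```text
clock: 9.2
eef_pos: [0.5073, 0.1365, 0.2446]
tool_rot: [0.97, 0.244, -0.0, 0.0]
ft_force: [1.7, -1.4, 1.5]
grip_width: 0.0146
```

```bash
python3 -c "
from h import *
st()
for i in range(4):
    vision.camera('wrist'); print(bot.get_obs()['ft_torque'])"
```

```text
t 9.2 pos [0.5073 0.1365 0.2446] yawx 28.21247813944896 z [ 0.     -0.0001 -1.    ] F [ 1.7341 -1.4426  1.4919] T [-0.3259 -0.277   0.2921] w 0.014631942606864524
[-0.2918 -0.367   0.2476]
[-0.3193 -0.3005  0.2979]
[-0.2634 -0.3494  0.241 ]
[-0.3173 -0.2997  0.2482]
```

Call:
drive_tool(
  steps=[0, 0, 0, 0, 0, 1, 1, 0, 0, 0, 0, 0, 1, 1, 0, 0, 0, 0, 0, 0, 1, 0, 0, 0, 0, 0, 0, 1],
)

```text
clock: 9.73
eef_pos: [0.5073, 0.1365, 0.2445]
tool_rot: [0.974, 0.226, -0.0, 0.0]
ft_force: [0.8, -1.1, 2.9]
grip_width: 0.0145
```

```bash
python3 -c "
from h import *
st()
for i in range(5):
    vision.camera('wrist'); print(bot.get_obs()['ft_torque'])"
```

```text
t 9.7333 pos [0.5073 0.1365 0.2445] yawx 26.137371017152766 z [-0.0001 -0.0001 -1.    ] F [ 0.8241 -1.1294  2.8597] T [-0.3716 -0.2213  0.3295] w 0.014513738913521106
[-0.3569 -0.2604  0.3349]
[-0.3029 -0.2241  0.3974]
[-0.3495 -0.1631  0.355 ]
[-0.3589 -0.3412  0.3575]
[-0.3651 -0.1851  0.2993]
```

Torque about 0.35 N m (twist ≈0.115) with a slope of 3 N m/rad, so the handle is firm against the stop at a spindle angle of about 1.05 rad. I'll ease most of the twist off before swinging.

Call:
drive_tool(
  steps=[0, 0, 0, 0, 0, 0, 1, 0, 0, 0, 0, 0, -1.3, 1, 0, 0, 0, 0, 0, -1.3, 1, 0, 0, 0, 0, 0, -1.4, 1, 0, 0, 0, 0, 0, 0, 1, 0, 0, 0, 0, 0, 0, 1],
)

```text
clock: 10.48
eef_pos: [0.5074, 0.1365, 0.2444]
tool_rot: [0.966, 0.26, 0.0, 0.0]
ft_force: [1.2, -1.6, 2.1]
grip_width: 0.0147
```

```bash
python3 -c "
from h import *
st()
post=np.array([.7477,.1466]);B=np.array([.4535,.0177])-post;I=np.array([.4229,.1322])-post
print(np.arctan2(-B[1],-B[0])-np.arctan2(-I[1],-I[0]),np.hypot(*B),np.hypot(*I))
o,Rt=st(); psi=np.degrees(np.arctan2(Rt[1,0],Rt[0,0])); phi=np.degrees(np.arctan2(-I[1],-I[0]))
a=phi-90+.75; c=.24*np.radians(1.5); print(c*np.cos(np.radians(psi-a)),c*np.sin(np.radians(psi-a)))
"
```

```text
t 10.4833 pos [0.5074 0.1365 0.2444] yawx 30.12695793829984 z [ 0.0001  0.     -1.    ] F [ 1.1812 -1.5504  2.1271] T [-0.3101 -0.2382  0.208 ] w 0.014652794608645069
0.3686392871194219 0.32119908156780275 0.3251190551167372
t 10.4833 pos [0.5074 0.1365 0.2444] yawx 30.12695793829984 z [ 0.0001  0.     -1.    ] F [ 1.1812 -1.5504  2.1271] T [-0.3101 -0.2382  0.208 ] w 0.014652794608645069
-0.0028367065145159286 0.005606381520629891
```

Call:
drive_tool(
  steps=[-0.0028, 0.0056, 0, 0, 0, -1.5, 1, -0.0028, 0.0056, 0, 0, 0, -1.5, 1, -0.0028, 0.0056, 0, 0, 0, -1.5, 1, -0.0028, 0.0056, 0, 0, 0, -1.5, 1],
)

```text
clock: 10.82
eef_pos: [0.5101, 0.1131, 0.2445]
tool_rot: [0.95, 0.311, 0.001, -0.002]
ft_force: [0.1, 4.3, 2.5]
grip_width: 0.0146
```

```bash
python3 -c "
from h import *
o,Rt=st(); d=o['eef_pos'][:2]-[.7477,.1466]; print(np.hypot(*d), np.arctan2(-d[1],-d[0])-.0443)"
```

```text
t 10.8167 pos [0.5101 0.1131 0.2445] yawx 36.26918359751098 z [ 0.0002  0.0043 -1.    ] F [0.0807 4.3481 2.4897] T [ 0.8439 -0.2503  0.0428] w 0.014607965548573918
0.2399786598197338 0.09558216682249937
```

Call:
drive_tool(
  steps=[-0.0028, 0.0056, 0, 0, 0, -1.5, 1, -0.0028, 0.0056, 0, 0, 0, -1.5, 1, -0.0028, 0.0056, 0, 0, 0, -1.5, 1, -0.0028, 0.0056, 0, 0, 0, -1.5, 1, -0.0028, 0.0056, 0, 0, 0, -1.5, 1, -0.0028, 0.0056, 0, 0, 0, -1.5, 1, -0.0028, 0.0056, 0, 0, 0, -1.5, 1, 0, 0, 0, 0, 0, 0, 1],
)

```text
clock: 11.48
eef_pos: [0.521, 0.0692, 0.2445]
tool_rot: [0.918, 0.396, 0.001, -0.0]
ft_force: [1.3, 1.8, 1.8]
grip_width: 0.0147
```

```bash
python3 -c "
from h import *
o,Rt=st(); d=o['eef_pos'][:2]-[.7477,.1466]; print(np.hypot(*d), np.arctan2(-d[1],-d[0])-.0443)"
```

```text
t 11.4833 pos [0.521  0.0692 0.2445] yawx 46.61665959295662 z [ 0.0007  0.0011 -1.    ] F [1.3224 1.8208 1.837 ] T [ 0.0814 -0.0963  0.0557] w 0.014676591524593425
0.23951748642451273 0.2847093578415388
```

Call:
drive_tool(
  steps=[-0.0023, 0.0045, 0, 0, 0, -1.2, 1, -0.0023, 0.0045, 0, 0, 0, -1.2, 1, -0.0023, 0.0045, 0, 0, 0, -1.2, 1, -0.002, 0.004, 0, 0, 0, -1, 1, 0, 0, 0, 0, 0, 0, 1, 0, 0, 0, 0, 0, 0, 1],
)

```text
clock: 11.98
eef_pos: [0.528, 0.0513, 0.2445]
tool_rot: [0.902, 0.432, 0.001, -0.0]
ft_force: [1.9, 1.2, 2.4]
grip_width: 0.0148
```

```bash
python3 -c "
from h import *
o,Rt=st(); d=o['eef_pos'][:2]-[.7477,.1466]; print(np.hypot(*d), np.arctan2(-d[1],-d[0])-.0443)
snap('wrist','w8');b=snap('side','s8')[0]
cv2.imwrite('pics/c8.png',cv2.resize(b[140:260,200:360],(800,600),interpolation=2)[:,:,::-1])"
```

```text
t 11.9833 pos [0.528  0.0513 0.2445] yawx 51.175392245978436 z [ 0.0007  0.0008 -1.    ] F [1.8692 1.2436 2.3578] T [ 0.3433 -0.3902  0.047 ] w 0.014779496310615894
0.23942097906594503 0.3648762145358843
```

View pics/w8.png

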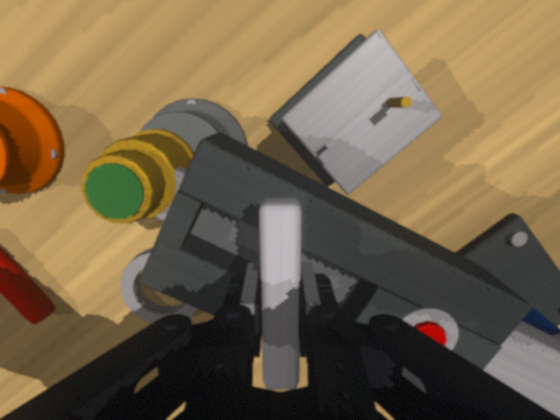

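View pics/c8.png

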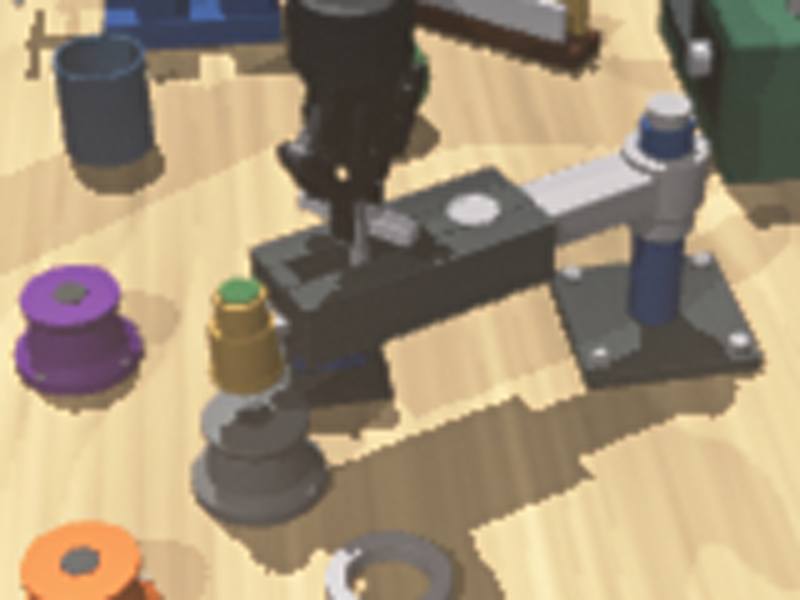

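The wrist view shows the green cap centre at (114,191). The side crop shows the inclinometer over the gray binnacle, with its cap at (239,290). Measuring it now.

```bash
python3 -c "
from h import *
W=load('w8');S=load('s8');S0=load('side0');T=load('top0')
np.set_printoptions(precision=4,suppress=True)
s=(200+239.5/5-.5,140+291/5-.5)
print(dep(W,(114,191)),atz(W,(114,191),.1612),tri(W,(114,191),S,s))
# calibration check of same triangulation method: side ray at cap height
print(atz(S,s,.161), dep(S,s))
print('target',.4535,.0177)
for ang in (.3649,.3686,.375): print(ang, .7477-.325*np.cos(ang+.0443), .1466-.325*np.sin(ang+.0443))
print(np.arctan2(.1466-dep(W,(114,191))[1], .7477-dep(W,(114,191))[0])-.0443)
"
```

```text
[0.4507 0.0177 0.1607] [0.4508 0.0179 0.1612] (array([0.4508, 0.0176, 0.1605]), np.float64(0.00018651420557661965))
[0.4509 0.0168 0.161 ] [0.4509 0.0174 0.1606]
target 0.4535 0.0177
0.3649 0.44953218955094265 0.01729046124892797
0.3686 0.4500126747090038 0.016188127990230033
0.375 0.45085340160770854 0.014285612940521053
0.36523218223354187
```

Call:
drive_tool(
  steps=[-0.0004, 0.0009, 0, 0, 0, -0.2, 1, 0, 0, 0, 0, 0, 0, 1, 0, 0, 0, 0, 0, 0, 1, 0, 0, 0, 0, 0, 0, 0.5, 0, 0, 0, 0, 0, 0, 0.2, 0, 0, 0, 0, 0, 0, 0.2, 0, 0, 0, 0, 0, 0, 0.2, 0, 0, 0, 0, 0, 0, 0.2],
)

```text
clock: 12.75
eef_pos: [0.5279, 0.0496, 0.244]
tool_rot: [0.901, 0.434, -0.001, 0.0]
ft_force: [0.3, -0.7, 0.8]
grip_width: 0.0339
```

```bash
python3 -c "
from h import *
o,Rt=st(); d=o['eef_pos'][:2]-[.7477,.1466]; print(np.hypot(*d), np.arctan2(-d[1],-d[0])-.0443)
snap('wrist','w9')"
```

```text
t 12.75 pos [0.5279 0.0496 0.244 ] yawx 51.40397802415305 z [-0.001  -0.0007 -1.    ] F [ 0.2709 -0.6689  0.829 ] T [-0.0157  0.0286  0.0763] w 0.03393772881819631
0.24023075054793244 0.3712345974985253
```

View pics/w9.png

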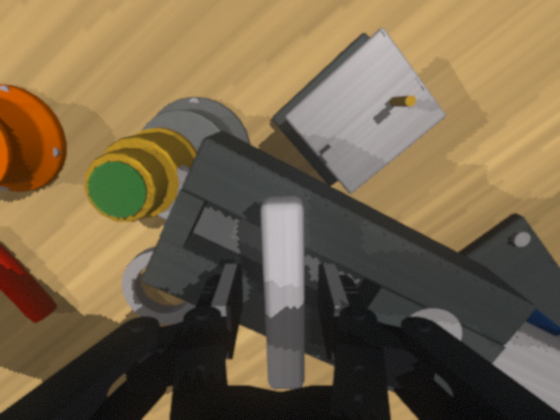

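Released: the bar at (283,290) sits free between the fingers. Next I lift straight up and back off for a check.

Call:
drive_tool(
  steps=[0, 0, -0.01, 0, 0, 0, 0.2, 0, 0, -0.02, 0, 0, 0, 0.2, 0, 0, -0.035, 0, 0, 0, 0.2, 0, 0, -0.035, 0, 0, 0, 0.2, 0, 0, -0.03, 0, 0, 0, 0.2, 0, 0, 0, 0, 0, 0, 0.2, 0, 0, 0, 0, 0, 0, 0.2],
)

```text
clock: 13.38
eef_pos: [0.5291, 0.05, 0.3774]
tool_rot: [0.901, 0.434, 0.003, 0.001]
ft_force: [0.1, 0.4, -0.1]
grip_width: 0.034
```

```bash
python3 -c "
from h import *
o,Rt=st()
snap('wrist','w10');b=snap('side','s10')[0]
cv2.imwrite('pics/c10.png',cv2.resize(b[140:260,200:360],(800,600),interpolation=2)[:,:,::-1])"
```

```text
t 13.3833 pos [0.5291 0.05   0.3774] yawx 51.423121298465354 z [ 0.0061  0.0004 -1.    ] F [ 0.1262  0.3502 -0.1127] T [-0.0048  0.027  -0.0461] w 0.03401852130489039
```

View pics/w10.png

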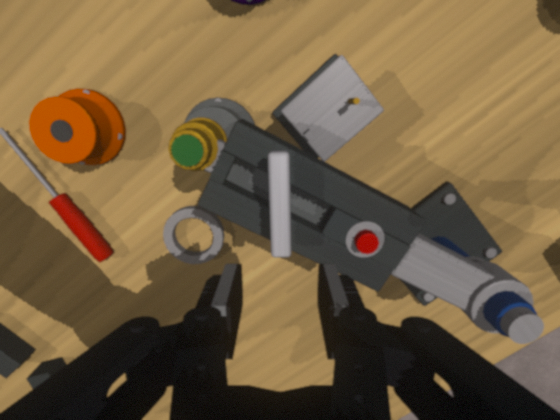

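View pics/c10.png

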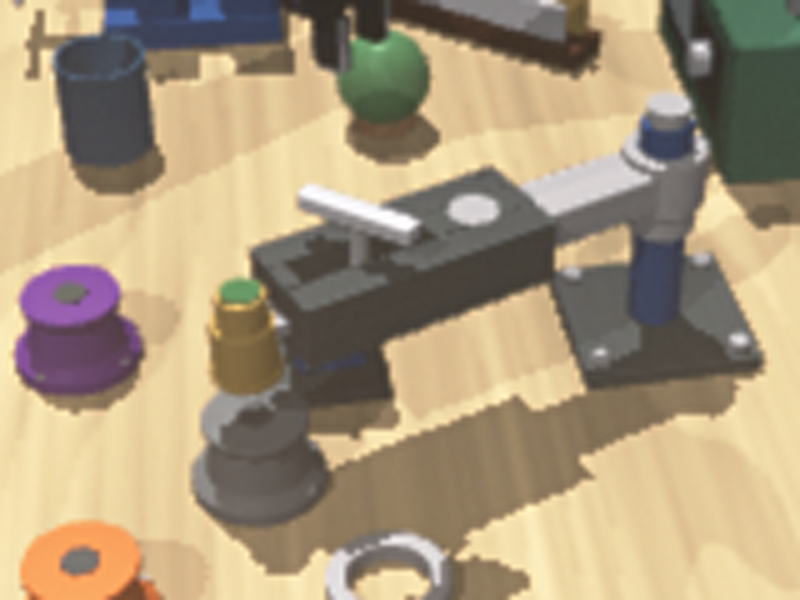

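Side crop: the handle is out and turned, and the inclinometer hangs over the gray binnacle. The wrist view shows the cap at (187,149). The button looks up in one view and down in the next, so it seems to be bouncing on its spring. Final measurement of the centring and the loose things, with the robot out of the way of the top view.

Call:
drive_tool(
  steps=[0.03, -0.02, -0.01, 0, 0, 0, 0.2, 0.03, -0.02, -0.01, 0, 0, 0, 0.2, 0.03, -0.02, 0, 0, 0, 0, 0.2, 0.03, -0.02, 0, 0, 0, 0, 0.2, 0.03, -0.02, 0, 0, 0, 0, 0.2, 0.03, -0.02, 0, 0, 0, 0, 0.2, 0, 0, 0, 0, 0, 0, 0.2, 0, 0, 0, 0, 0, 0, 0.2],
)

```text
clock: 14.15
eef_pos: [0.5459, 0.2674, 0.3914]
tool_rot: [0.9, 0.436, -0.003, 0.0]
ft_force: [-0.8, 0.5, -0.6]
grip_width: 0.0341
```

```bash
python3 -c "
from h import *
W=load('w10');S=load('s10'); o,_=st()
s=(200+240.5/5-.5,140+291.5/5-.5)
print(dep(W,(187,149)),tri(W,(187,149),S,s),dep(S,s))
b=snap('top','t11')[0]; snap('side','s11')
cv2.imwrite('pics/c11.png',cv2.resize(b[130:300,190:360],(680,680)[:2],interpolation=2)[:590,:,::-1])"
```

```text
t 14.15 pos [0.5459 0.2674 0.3914] yawx 51.637148560168846 z [-0.0046 -0.0026 -1.    ] F [-0.8149  0.5067 -0.628 ] T [-0.0374 -0.0108  0.06  ] w 0.034089683222528484
[0.4692 0.0978 0.4472] (array([0.451 , 0.0176, 0.16  ]), np.float64(0.0010105303418994588)) [0.4515 0.0167 0.1607]
```

View pics/t11.png

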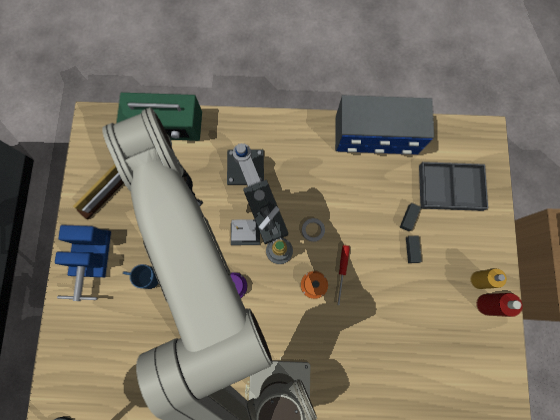

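View pics/c11.png

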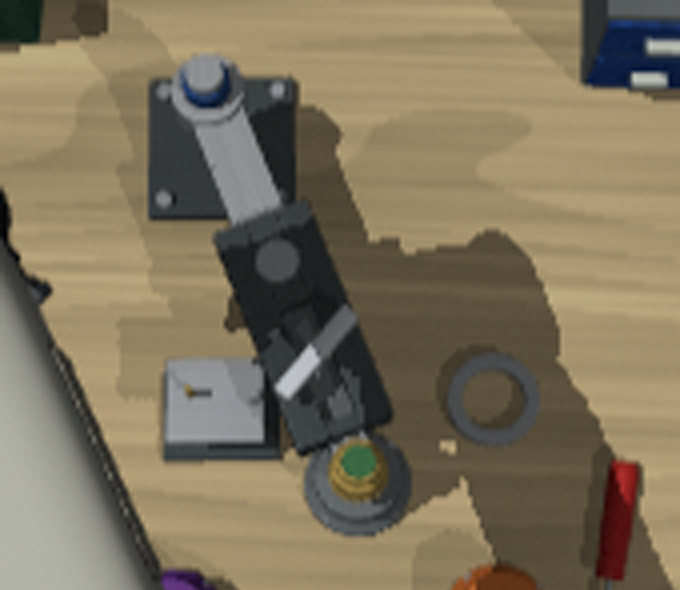

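View pics/s11.png

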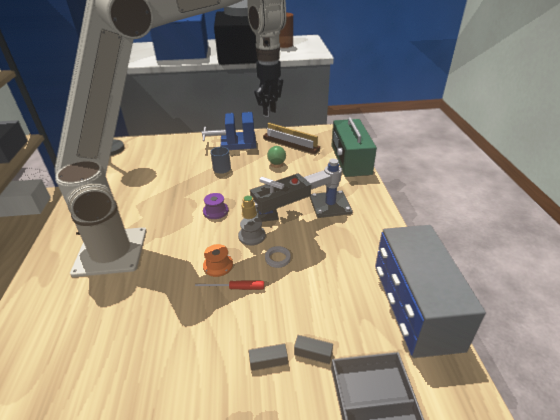

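```bash
python3 -c "
from h import *
T=load('t11');T0=load('top0');S=load('s11');
f=lambda x,y:(190+(x+.5)/4-.5,130+(y+.5)/4-.5)
print('cap',atz(T,f(358,462),.1607),'foot',atz(T,f(357,485),.008))
print('cap0',atz(T0,(200+145.5/3.5-.5,135+413.5/3.5-.5),.1607))
d=np.abs(load('s11')['im'].astype(int)-load('side0')['im']).sum(2)
for n,p in dict(ring=(278,257),float_=(277,155),a=(268,357),b=(313,348),mug=(221,160),sd=(245,285)).items(): print(n,d[p[1]-6:p[1]+7,p[0]-8:p[0]+9].mean())
"
```

```text
cap [0.44935094 0.01757163 0.1607    ] foot [0.45035683 0.01819381 0.008     ]
cap0 [0.42208525 0.13171247 0.1607    ]
ring 206.79638009049773
float_ 6.411764705882353
a 1.6877828054298643
b 1.8733031674208145
mug 13.71945701357466
sd 93.44343891402715
```

Call:
drive_tool(
  steps=[0, 0, 0, 0, 0, 0, 0.2, 0, 0, 0, 0, 0, 0, 0.2],
)

```text
clock: 14.42
eef_pos: [0.5467, 0.2641, 0.3945]
tool_rot: [0.901, 0.433, -0.0, 0.0]
ft_force: [0.3, -0.0, -0.1]
grip_width: 0.0346
```

```bash
python3 -c "
from h import *
st(); print(job_done())"
```

```text
t 14.4167 pos [0.5467 0.2641 0.3945] yawx 51.31565864501101 z [-0.0002 -0.0003 -1.    ] F [ 0.3087 -0.0161 -0.0895] T [ 0.0411 -0.0225  0.0465] w 0.034588219457428786
the job is handed in; nothing more can be done
None
```

I pressed the button and the handle popped out. I turned it clockwise to its stop, swung the arm about 0.37 rad until the inclinometer hung over the gray binnacle, let go and handed in at 14.4 s. No verdict was reported.

**Stop:** the handle read about 0.35 N m against the stop (twist about 0.12, well under the 0.22 that strains it). The spindle was then at about 1.05 rad. I eased off 4° before swinging.

**Centring:** the wrist and side views put the inclinometer at (0.451, 0.018) and the binnacle at (0.4535, 0.018), about 2.5 mm apart. Most of that lies along the arm, which swinging cannot correct. The last top view agrees to about 1 mm.

**Other things:** the handle is still out, and the other things look to be where they were. The pixel comparison disagreed at the ring and the screwdriver. They lie in the robot's shadow there, and their positions in the pictures match the start, so I put it down to the shadow. I did not compare the mug, float and iron blocks beyond low picture differences.

**Unexplained:** after the press the button looked up in some pictures and flush in others. I took it to be bouncing on its spring, with nothing touching it.

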